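Clamp a fruit tub in the date-coding jig

ROBOT

A 6-joint arm with a two-finger parallel gripper is mounted at the origin on the work surface. World frame = base frame: x ahead of the robot, y to its left, z up, the work surface at z = 0. Lengths are in m, angles in rad, forces in N, time in s.
With the tool pointing down it reaches from about 0.35 to 0.775 m from the base axis. Payload 7.3 kg.
Tool frame: the origin (TCP) lies between the finger pads; the fingertips stand 8 mm ahead of it and the grasp point (between the pads) lies 11 mm behind it (robot.nose_length is the distance from the TCP to the fingertips, in m); z points along the fingers, y is the line along which they close (so a half turn about z gives the same grasp; the last joint's range is limited). The gripper opens to 92 mm and grips with 3 to 60 N. Pads are 19 mm wide; open, the fingers measure 130 mm over their backs; the gripper's body (75 mm by 190 mm) begins 47 mm behind the grasp point.
Start: joints at [1.082, 0.342, 1.524, -0, 1.275, -0.146], TCP at [0.176, 0.494, 0.235] pointing down, gripper open.
Joint ranges: [-2.53, 2.53], [-0.77, 2.02], [0.04, 2.7], [-1, 4.14], [0.28, 2.66], [-3.11, 3.11]. Speed limits (rad/s): [2.57, 2.57, 3.14, 3.14, 3.14, 3.14].

INTERFACE

Orientations are given as [roll, pitch, yaw] about the fixed x, y, z axes, in that order (R = Rz(yaw) Ry(pitch) Rx(roll)).
In Python, from cell import robot gives the robot as it stands. The module is installed in compiled form; this text tells all that it offers.
- The arm moves only by the shell command python3 -m jog 'ROWS' [FORCE]. ROWS is JSON, a list that holds one entry, the list of rows, each a list of 5 numbers: the gripper's target within -1 to 1 (fully open at 1, half-way at 0, shut at -1), then the shift along the tool's x, y, z in m, then the turn about the tool's z in rad. A call has 1 to 5 rows; each row is the pose to reach, as a shift and turn from the pose commanded when the call began, along the tool's axes at that moment; what a row does not reach only later rows make up. A row lasts 1/12 s, in which the tool goes at most 41.7 mm and 7.16 degrees, less where a joint would pass 70% of its speed; a pose out of reach is approached as far as the arm can. A call with a gripper value outside its range is refused whole. The fingers move at their own pace and stop on an object; FORCE is the grip in N (left out, the last holds). Time passes only in rows, so rows that repeat a pose let the fingers close. It gives the time, the measured TCP pose, the force, the opening and the grip force at its end, in the units of the state.
- robot.observe(): the state, without advancing time (a new reading comes with each control period).
- robot.read_camera(name): name is "scene" or "top"; returns the picture (420x560x3 uint8, red, green, blue); there is no depth.
- robot.camera_model(name): a dict with "camera_matrix" (3x3 intrinsics, pixels), "dist_coeffs" ([k1, k2, p1, p2, k3] as OpenCV has them; the pictures are not rectified), "position" and "attitude" of the camera in the world. Camera axes: x right, y down, z forward; pixel columns grow to the right and rows downward; lengths in m; the calibration is good to about 2 mm. A picture is of the moment at which its call begins. camera_model takes no time and is no camera call.
- robot.hand_in(): hands the job in; it is judged then, once.
The state is a dict: "time": time; "qpos": joint angles; "qvel": joint speeds; "joint_efforts": joint torques, N m; "tool_pos": TCP position; "tool_rot": TCP orientation; "contact_force": force on the tool from outside, world axes, zero at the start; "torque": the same for the moment, N m; "opening": finger opening in m; "grip_force": force on a finger pad.
Only numpy, scipy, OpenCV 4.12 (cv2) and the standard library are available. Lean on these libraries where they do the work, as an engineer would, in place of code of your own. Each camera call takes 0.05 s, during which the arm holds its last target. There are 200 camera calls.

TASK

Push the blue-lidded tub along the jig's white plate, between the two rails, until it sits against the end stop. Then push the red-knobbed clamp lever over past its centre, towards the tub, so that it snaps down and its foot holds the lid. Only push with the fingers: lift nothing, do not throw the clamp before the tub is home, and leave the other things where they stand.

Things in the scene. Friction and masses are not known exactly. Their poses are not given: they have to be found in the camera images.
- jig: Fixed jig on the table: white plate 420 x 170 x 8 mm, from x -215 to +205 mm. Origin on the table under the plate's centre line; +x is the push direction, z up. Two slick grey plastic rails, 100 mm apart inside, 40 mm high above the plate, run from x 0 to +120; the entry flares out 20 degrees per side back to x -56. A tub fully home has its centre at x +60, y 0
- jig_stop (a point): Centre of the foot of the end stop's face: dark steel, 114 mm wide, 45 mm high above the plate, across the jig at x +120 mm
- clamp_pivot (a point): Lever pivot, axis along the jig's y, at x +155, y 0, z +95 mm in the jig's frame. Its steel bracket, 44 mm wide and 108 mm high above the table, stands behind the stop (x +140 to +180)
- tub: box-shaped food tub, 120 (its x) x 90 (its y) x 65 mm high, white with a paper band, blue lid; about 0.3 to 0.6 kg. Origin: centre of its underside. Starts flat on the jig's plate ahead of the rails' flared entry, roughly in line with them, its x roughly along the jig's +x; it slides with dry friction (a few N)
- clamp (a joint): Lever angle, rad. 0 = open: handle leans 0.55 rad from upright towards the jig's +x, hold-down foot raised. Grows as the handle goes towards -x; upright at 0.55. A spring drives it to the nearer end, so past 0.55 it snaps over by itself. About 1.1 = clamped, foot on the lid (1.14 with no tub). Pushing the knob takes about 5 N at first, less towards the centre
- clamp_knob (a point): Centre of the red ball knob, 30 mm across, on the end of the 100 mm handle (steel rod 12 mm thick). Open: at x +207, y 0, z +180 mm in the jig's frame; upright: x +155, z +195; clamped: about x +103, z +180
- spare_tub: Leave alone. box-shaped food tub, 120 (its x) x 90 (its y) x 65 mm high, white with a paper band, green lid; about 0.3 to 0.6 kg. Origin: centre of its underside. Stands on the table beside the jig
- apple_red: Leave alone. Red apple, 74 mm across, 65 mm high, beside the jig. Origin: its underside
- apple_yellow: Leave alone. Yellow apple, 72 mm across, 63 mm high, beside the jig. Origin: its underside
- spray: Leave alone. White bottle, 68 mm across, 170 mm high, at the edge of the work area. Origin: its underside
- label_roll: Leave alone. Paper roll lying flat, 84 mm across, 50 mm high, at the edge of the work area. Origin: its underside
- jar: Leave alone. Amber jar with red lid, 72 mm across, 100 mm high, at the edge of the work area. Origin: its underside
Things that resemble listed ones, but are neither listed nor needed, are in the scene too. Leave any pink or yellow look-alike of the tub alone.

How it is judged:
On the way, in this order (a step that is already met when the one before it is completed fails the run):
1. the tub is home against the end stop, flat on the plate, with the clamp still open (x of tub in the frame of jig above 0.055 m and height (world z) of tub below 0.014 m and angle between tub's own z axis and vertical below 0.1 rad and value of joint clamp below 0.3 rad), for 0.2 s.
2. the clamp has snapped over onto the tub (x of tub in the frame of jig above 0.055 m and value of joint clamp above 1 rad), for 0.2 s.
At the end, for the whole second after the job is handed in: The tub stands flat and at rest within 5 mm of the end stop, the clamp lever is over at more than 1.0 rad and still, and every other loose thing is within 30 mm of where it stood (all of step 2 and height (world z) of tub below 0.014 m and angle between tub's own z axis and vertical below 0.1 rad and linear speed of tub below 0.02 m/s and velocity of joint clamp below 0.2 rad/s and distance of each of apple_red, apple_yellow, spare_tub, spray, label_roll, jar from where it was at the start of the episode below 0.03 m); the robot touches nothing.
It fails at once if the tub is lifted or tipped (height (world z) of tub above 0.03 m or angle between tub's own z axis and vertical above 0.3 rad).
It fails at once if the clamp is thrown before the tub is home (value of joint clamp above 0.6 rad and x of tub in the frame of jig below 0.05 m).
It fails at once if another thing is disturbed (distance of any of apple_red, apple_yellow, spare_tub, spray, label_roll, jar from where it was at the start of the episode above 0.03 m).
It also fails if it takes over 51 s, if anything falls off the work surface, if the arm or the gripper's body presses on something with over 40 N, if the wrist force passes 120 N, or if a joint passes its speed limit or range.

## Working session

There is one attempt and no reset: what is moved stays moved. The work goes in short steps, Python scripts to look and compute and a shell command to move; the robot and the scene stay as the last step left them, time stands still between calls to the robot, and variables do not carry over. Pictures are saved under pics/ and viewed, at most 10 in all, crops included, and the job is handed in when it is done.

```bash
mkdir -p pics; cat > h.py <<'E'
import numpy as np, cv2
from scipy.spatial.transform import Rotation as R
from cell import robot
def cam(n):
    m=robot.camera_model(n); a=np.array(m["attitude"],float)
    Rm=a if a.shape==(3,3) else (R.from_euler('xyz',a).as_matrix() if a.size==3 else None)
    return np.array(m["camera_matrix"]),np.array(m["dist_coeffs"]),np.array(m["position"]),Rm
def px2w(n,uv,z):
    K,d,p,Rm=cam(n); q=cv2.undistortPoints(np.array([[uv]],float),K,d)[0,0]
    r=Rm@np.array([q[0],q[1],1]); return p+r*(z-p[2])/r[2]
def w2px(n,P):
    K,d,p,Rm=cam(n); return cv2.projectPoints(np.atleast_2d(np.array(P,float)),cv2.Rodrigues(Rm.T)[0],-Rm.T@p,K,d)[0][:,0]
E
python3 - <<'E'
from h import *
for n in("scene","top"):
    cv2.imwrite(f"pics/{n}0.png",cv2.resize(robot.read_camera(n)[:,:,::-1],(784,588)))
    print(robot.camera_model(n))
s=robot.observe();print(s["tool_pos"],s["tool_rot"],s["time"])
E
```

```text
{'camera_matrix': array([[441.11653148,   0.        , 272.48506766],
       [  0.        , 441.11653148, 204.88057508],
       [  0.        ,   0.        ,   1.        ]]), 'dist_coeffs': array([0.04592045, 0.        , 0.        , 0.        , 0.        ]), 'position': array([ 1.06721986, -0.5550056 ,  1.05101039]), 'attitude': array([-2.47535332, -0.01325243,  0.81614709])}
{'camera_matrix': array([[381.06173219,   0.        , 287.32903989],
       [  0.        , 381.06173219, 207.52291792],
       [  0.        ,   0.        ,   1.        ]]), 'dist_coeffs': array([-0.00651854,  0.        ,  0.        ,  0.        ,  0.        ]), 'position': array([ 0.34578417, -0.04044587,  0.98219881]), 'attitude': array([-2.93575754e+00, -1.32550848e-03, -1.60771645e+00])}
[0.17630372 0.49413449 0.23412321] [-3.14022621e+00 -1.61356218e-04  2.79878328e+00] 0.1
```

View pics/top0.png

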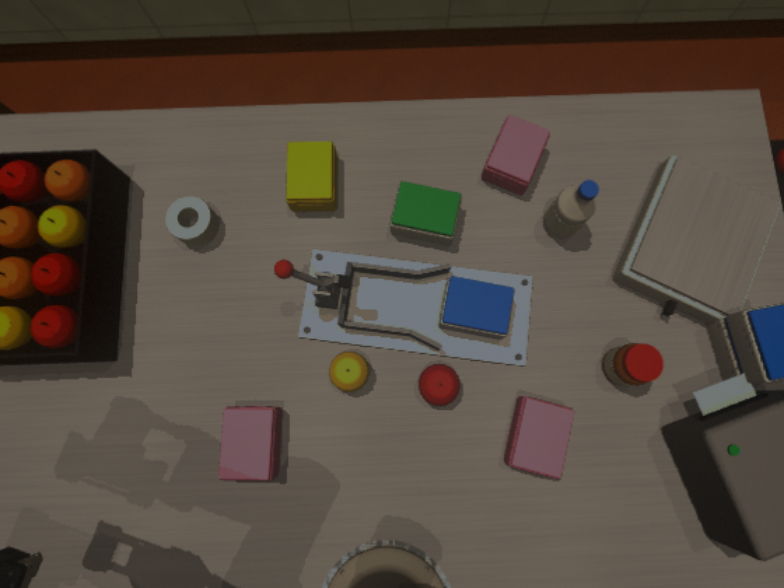

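View pics/scene0.png

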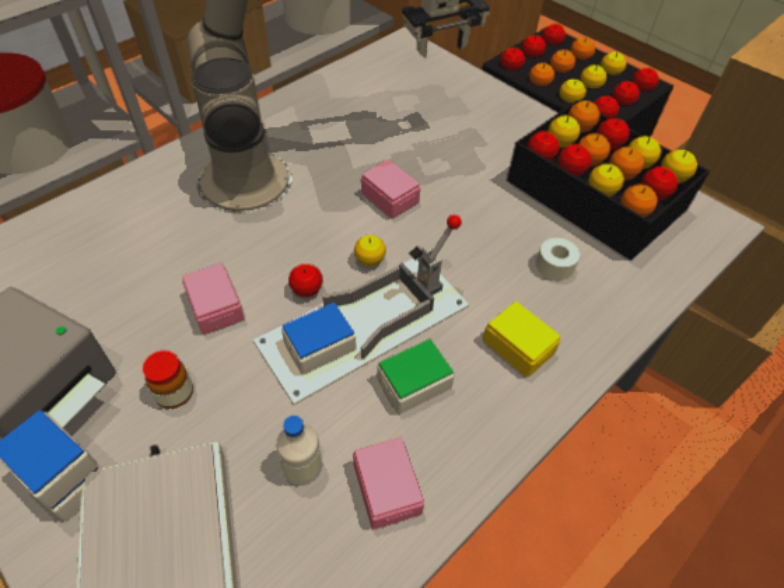

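Two blue-lidded tubs appear in the top view: one on the jig's plate at (478,305), one by the printer at (770,340). The one on the white plate ahead of the flared rails fits. The knob is at (284,269). I'll confirm in an enlarged crop.

```bash
python3 - <<'E'
from h import *
im=robot.read_camera("top")[170:270,190:390,::-1]
cv2.imwrite("pics/crop1.png",cv2.convertScaleAbs(cv2.resize(im,(800,400),interpolation=cv2.INTER_CUBIC),alpha=1.5))
E
```

```text
(no output)
```

View pics/crop1.png

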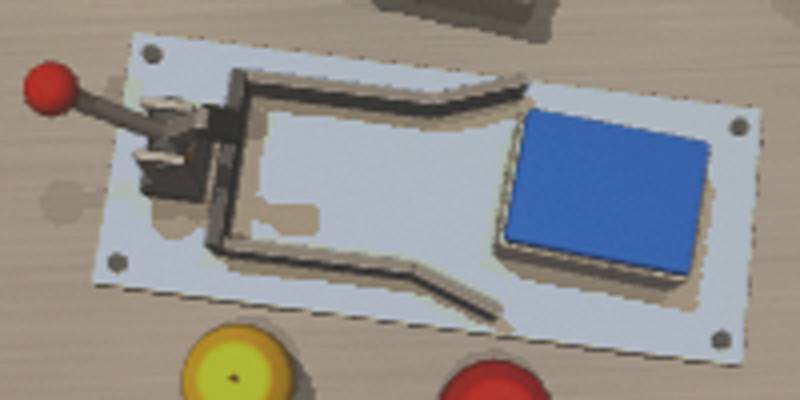

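The crop confirms the tub with the blue lid on the plate. Plate corners are at (135,32), (762,108), (743,364), (94,284), lid corners at (527,109), (709,144), (688,275), (504,239), and the knob at (51,89).

```bash
cat >> h.py <<'E'
def crop(u,v): return (190+(u+.5)/4-.5,170+(v+.5)/4-.5)
def fit(src,dst):
    a,b=src.mean(0),dst.mean(0); z=((dst-b)@[1,1j])@np.conj((src-a)@[1,1j]); t=np.angle(z)
    M=np.array([[np.cos(t),-np.sin(t)],[np.sin(t),np.cos(t)]]); return b-M@a,t,M
E
python3 - <<'E'
from h import *
f=lambda L,z:np.array([px2w("top",crop(*c),z)[:2] for c in L])
P=f([(135,32),(762,108),(743,364),(94,284)],.008)
src=np.array([(.205,-.085),(-.215,-.085),(-.215,.085),(.205,.085)])
o,t,M=fit(src,P); print("jig",o,t,"res mm",1e3*(P-o-src@M.T).round(4).tolist().__len__(),(1e3*(P-o-src@M.T)).round(1).tolist())
L=f([(527,109),(709,144),(688,275),(504,239)],.073)
s2=np.array([(.06,-.045),(-.06,-.045),(-.06,.045),(.06,.045)])
o2,t2,M2=fit(s2,L);print("tub",o2,t2,(1e3*(L-o2-s2@M2.T)).round(1).tolist(),"in jig",(o2-o)@M,t2-t)
k=px2w("top",crop(51,89),.18)[:2];print("knob in jig",(k-o)@M,k)
for x in(-.215,-.1,.06,.103,.155,.207,.26):print(x,o+M@[x,0],np.hypot(*(o+M@[x,0])))
s=robot.observe();print(R.from_euler('xyz',s["tool_rot"]).as_matrix().round(3).tolist())
for n,c in(("yel",(236,378)),("red",(495,400))):
    a=px2w("top",crop(*c),.04)[:2];print(n,a,(a-o)@M)
E
```

```text
jig [ 0.52029667 -0.07009783] 1.4107787845203474 res mm 4000.0 [[-0.6, -1.3], [-0.6, 1.7], [1.0, 1.2], [0.2, -1.6]]
tub [ 0.50617278 -0.17867194] 1.3394833890554787 [[-4.7, -2.5], [-3.2, 4.5], [4.8, 2.8], [3.1, -4.8]] in jig [-0.10943746 -0.00335626] -0.07129539546486874
knob in jig [ 0.20812041 -0.00108371] [0.55452751 0.13519107]
-0.215 [ 0.48603953 -0.28235109] 0.562100140520031
-0.1 [ 0.50436312 -0.16882028] 0.531866939664814
0.06 [ 0.5298568  -0.01086436] 0.5299681740993423
0.103 [0.53670823 0.03158629] 0.5376368832879382
0.155 [0.54499368 0.08292197] 0.5512659622067603
0.207 [0.55327912 0.13425764] 0.5693354932760843
0.26 [0.56172391 0.18658054] 0.5919003679846893
[[-0.942, 0.336, -0.0], [0.336, 0.942, -0.001], [0.0, -0.001, -1.0]]
yel [0.40422838 0.05103833] [0.10109478 0.13388675]
red [ 0.38508552 -0.10683311] [-0.05780991  0.12763052]
```

```bash
cat > go.py <<'E'
# go.py jigx jigy z : shift in tool axes and turn needed
import sys; from h import *
O=np.array([.5203,-.0701]);T=1.4108
x,y,z=map(float,sys.argv[1:4]); s=robot.observe(); Rt=R.from_euler('xyz',s["tool_rot"]).as_matrix()
M=np.array([[np.cos(T),-np.sin(T)],[np.sin(T),np.cos(T)]]); w=np.r_[O+M@[x,y],z]
p=s["tool_pos"]; print("jig pos",((p[:2]-O)@M).round(4),"z",p[2].round(4),"t",s["time"],"F",(s["contact_force"][:2]@M).round(1),s["contact_force"][2].round(1),"open",s["opening"])
print("shift",(Rt.T@(w-p)).round(4),"turn",round(-((T-s["tool_rot"][2]+np.pi)%(2*np.pi)-np.pi),3))
E
python3 - <<'E'
from h import *
O=np.array([.5203,-.0701]);T=1.4108
M=np.array([[np.cos(T),-np.sin(T)],[np.sin(T),np.cos(T)]])
for c,z in(((588,189),.165),((571,215),.12)):
    print("spray",(px2w("top",(c[0]/1.4,c[1]/1.4),z)[:2]-O)@M)
print((px2w("scene",(294/1.4,425/1.4),.165)[:2]-O)@M)
E
python3 -m jog '[[[-0.2,-0.033,-0.025,-0.01,0.12],[-0.2,-0.066,-0.05,-0.02,0.24],[-0.2,-0.098,-0.075,-0.03,0.36],[-0.2,-0.13,-0.1,-0.04,0.48],[-0.2,-0.163,-0.124,-0.04,0.6]]]'
python3 go.py -0.21 0.005 0.25
```

```text
spray [-0.25872345 -0.19776443]
spray [-0.24667761 -0.16759832]
[-0.25643889 -0.19708834]
time: 0.57
tool_pos: [0.2884, 0.3228, 0.2763]
tool_rot: [3.139, -0.0, 2.194]
contact_force: [0.7, 0.1, -0.5]
opening: 0.0631
grip_force: 0.0
jig pos [0.3509 0.2915] z 0.2763 t 0.5667 F [ 0.2 -0.7] -0.5 open 0.06312923547105308
shift [-0.5997 -0.1927  0.0256] turn 0.783
```

```bash
python3 -m jog '[[[-0.2,-0.039,-0.012,0,0.12],[-0.2,-0.078,-0.025,0,0.24],[-0.2,-0.118,-0.038,0,0.36],[-0.2,-0.157,-0.05,0,0.48],[-0.2,-0.195,-0.063,0,0.6]]]' >/dev/null
python3 go.py -0.21 0.005 0.25
```

```text
jig pos [0.1678 0.1983] z 0.2747 t 0.9833 F [ 1.9 -0.1] 0.5 open 0.036991976289488776
shift [-0.4066  0.1216  0.0247] turn 0.182
```

```bash
python3 -m jog '[[[-0.2,-0.039,0.012,0,0.09],[-0.2,-0.078,0.024,0,0.18],[-0.2,-0.117,0.036,0,0.18],[-0.2,-0.156,0.048,0,0.18],[-0.2,-0.195,0.06,0,0.18]]]' >/dev/null
python3 go.py -0.21 0.005 0.25
```

```text
jig pos [-0.0127  0.103 ] z 0.2747 t 1.4 F [ 0.1 -1.3] 0.6 open 0.037116540752017826
shift [-0.198   0.0965  0.0247] turn 0.008
```

```bash
python3 -m jog '[[[-0.2,-0.037,0.018,0,0],[-0.2,-0.074,0.036,0,0],[-0.2,-0.111,0.054,0,0],[-0.2,-0.148,0.072,0,0],[-0.2,-0.185,0.09,0.02,0]]]' >/dev/null
python3 -m jog '[[[-0.2,-0.012,0.006,0.02,0],[-0.2,-0.012,0.006,0.02,0]]]' >/dev/null
python3 go.py -0.21 0 0.035
```

```text
jig pos [-0.2059  0.0083] z 0.2317 t 1.9833 F [0.4 1.6] -0.8 open 0.036936136912834316
shift [-0.0047  0.0095  0.1967] turn 0.004
```

```bash
python3 -m jog '[[[-0.2,-0.005,0.01,0.03,0],[-0.2,-0.005,0.01,0.07,0],[-0.2,-0.005,0.01,0.11,0],[-0.2,-0.005,0.01,0.14,0],[-0.2,-0.005,0.01,0.16,0]]]' >/dev/null
python3 -m jog '[[[-0.2,0,0,0.02,0],[-0.2,0,0,0.035,0],[-0.2,0,0,0.035,0]]]' >/dev/null
python3 go.py -0.18 0 0.035
python3 - <<'E'
from h import *
im=robot.read_camera("scene")[190:310,160:360,::-1]
cv2.imwrite("pics/s2.png",cv2.convertScaleAbs(cv2.resize(im,(800,480),interpolation=cv2.INTER_CUBIC),alpha=1.3))
E
```

```text
jig pos [-0.2066 -0.0008] z 0.0392 t 2.65 F [0.6 0.6] -0.2 open 0.03666925252137987
shift [ 0.0266 -0.0006  0.0042] turn 0.009
```

View pics/s2.png

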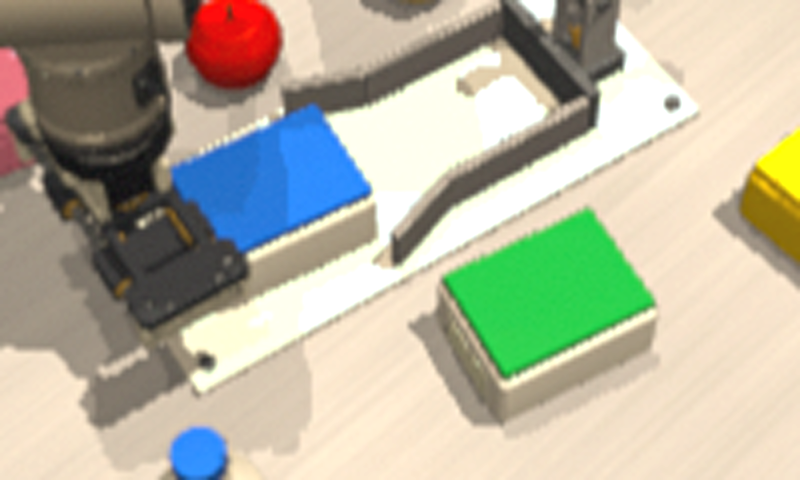

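The gripper is behind the blue-lidded tub at crop (170,260), clear of the apple and bottle, so I'll start pushing.

```bash
python3 -m jog '[[[-0.2,0.01,0,0.004,0.008],[-0.2,0.02,0,0.004,0.008],[-0.2,0.028,0,0.004,0.008],[-0.2,0.036,0,0.004,0.008],[-0.2,0.044,0,0.004,0.008]]]' >/dev/null
python3 go.py -0.01 0 0.035
python3 -m jog '[[[-0.2,0.008,0,0,0],[-0.2,0.016,0,0,0],[-0.2,0.024,0,0,0],[-0.2,0.032,0,0,0],[-0.2,0.04,0,0,0]]]' >/dev/null
python3 go.py -0.01 0 0.035
```

```text
jig pos [-0.164  -0.0031] z 0.0386 t 3.1167 F [-5.2  0. ] 2.7 open 0.03664267210311874
shift [ 0.154  -0.003   0.0033] turn 0.001
jig pos [-0.1241 -0.0027] z 0.038 t 3.5333 F [-5.1 -0.1] 4.2 open 0.036963738035556644
shift [ 0.1141 -0.0027  0.003 ] turn 0.0
```

```bash
python3 -m jog '[[[-0.2,0.008,-0.001,0,0],[-0.2,0.016,-0.002,0,0],[-0.2,0.024,-0.003,0,0],[-0.2,0.032,-0.003,0,0],[-0.2,0.04,-0.003,0,0]]]' >/dev/null
python3 go.py -0.01 0 0.035
python3 -m jog '[[[-0.2,0.008,0,0,0],[-0.2,0.016,0,0,0],[-0.2,0.024,0,0,0],[-0.2,0.032,0,0,0],[-0.2,0.038,0,0,0]]]' >/dev/null
python3 go.py -0.01 0 0.035
python3 - <<'E'
from h import *
im=robot.read_camera("top")[170:270,190:390,::-1]
cv2.imwrite("pics/t3.png",cv2.convertScaleAbs(cv2.resize(im,(800,400),interpolation=cv2.INTER_CUBIC),alpha=1.5))
E
```

```text
jig pos [-0.0836  0.001 ] z 0.0374 t 3.95 F [-5.1  0.2] 3.9 open 0.03667400740347748
shift [0.0736 0.001  0.0024] turn 0.0
jig pos [-0.0454  0.001 ] z 0.0374 t 4.3667 F [-3.8 -0.1] 3.1 open 0.036772910191356374
shift [0.0354 0.001  0.0024] turn 0.0
```

View pics/t3.png

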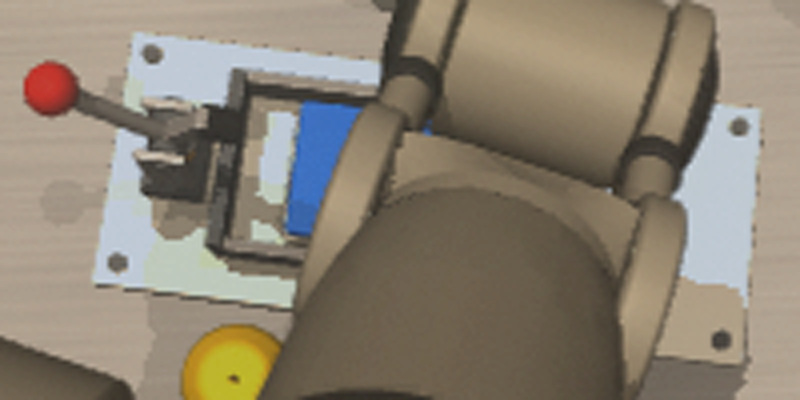

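The tub's lid front edge, at crop (300,170), is square between the rails. I'll push on, slowly near the stop.

```bash
python3 -m jog '[[[-0.2,0.007,0,0,0],[-0.2,0.014,0,0,0],[-0.2,0.019,0,0,0],[-0.2,0.023,0,0,0],[-0.2,0.026,0,0,0]]]' >/dev/null
python3 go.py -0.01 0 0.035
python3 -m jog '[[[-0.2,0.002,0,0,0],[-0.2,0.004,0,0,0],[-0.2,0.006,0,0,0],[-0.2,0.008,0,0,0]]]' >/dev/null
python3 go.py -0.01 0 0.035
```

```text
jig pos [-0.0198  0.0011] z 0.0372 t 4.8333 F [-3.4 -1.2] 0.4 open 0.03664987947857006
shift [0.0098 0.0011 0.0022] turn 0.0
jig pos [-0.0122  0.0009] z 0.0372 t 5.1667 F [-2.5 -0.2] -1.2 open 0.03677181235290591
shift [0.0022 0.0009 0.0022] turn -0.0
```

```bash
python3 -m jog '[[[-0.2,0.001,0,0,0],[-0.2,0.002,0,0,0],[-0.2,0.003,0,0,0],[-0.2,0.004,0,0,0]]]' >/dev/null
python3 go.py -0.01 0 0.035
python3 -m jog '[[[-0.2,0.001,0,0,0],[-0.2,0.002,0,0,0],[-0.2,0.003,0,0,0]]]' >/dev/null
python3 go.py -0.01 0 0.035
```

```text
jig pos [-0.0097  0.0009] z 0.0375 t 5.5 F [-14.2   2.5] 0.3 open 0.03687660065841898
shift [-0.0003  0.0009  0.0025] turn 0.0
jig pos [-0.0096  0.001 ] z 0.0376 t 5.75 F [-29.2   5.2] 1.3 open 0.0364883778788243
shift [-0.0004  0.001   0.0026] turn 0.0
```

The force climbs to 29 N with no motion at TCP x = -0.0097, so the tub is home. I'll back off, rise and cross over to the far side of the knob.

```bash
python3 -m jog '[[[-0.2,-0.01,0,0,0],[-0.2,-0.03,0,0,0],[-0.2,-0.045,0,0,0],[-0.2,-0.045,0,-0.035,0],[-0.2,-0.045,0,-0.075,0]]]' >/dev/null
python3 -m jog '[[[-1,0,0,-0.04,0],[-1,0,0,-0.08,0],[-1,0,0,-0.12,0],[-1,0,0,-0.16,0],[-1,0,0,-0.18,0]]]' >/dev/null
python3 go.py 0.275 0 0.28
python3 - <<'E'
from h import *
im=robot.read_camera("scene")[140:260,180:380,::-1]
cv2.imwrite("pics/s4.png",cv2.convertScaleAbs(cv2.resize(im,(800,480),interpolation=cv2.INTER_CUBIC),alpha=1.3))
E
```

```text
jig pos [-0.0502 -0.0004] z 0.298 t 6.5833 F [-0.8  0.6] 0.1 open 0.007509249801934375
shift [ 0.3252 -0.0005  0.0178] turn 0.0
```

View pics/s4.png

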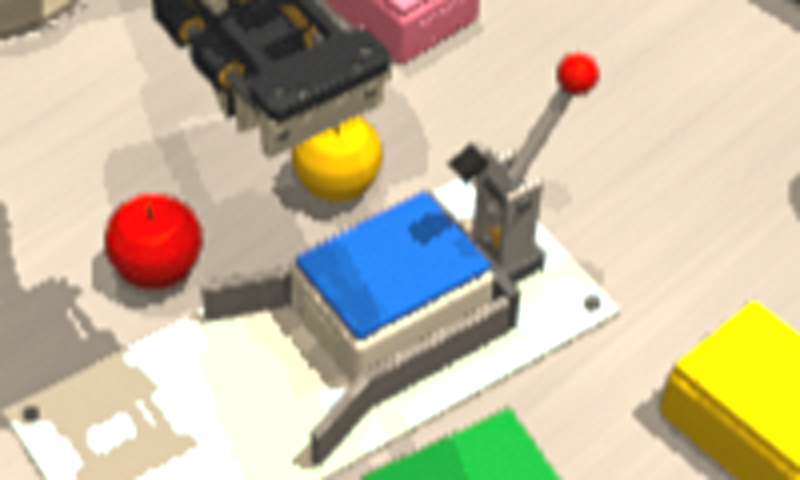

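The tub is home against the stop (lid right edge at (490,265)), the lever is open with the knob at (578,73), and the apples are untouched.

```bash
python3 -m jog '[[[-1,0.04,0,0,0],[-1,0.08,0,0,0],[-1,0.12,0,0,0],[-1,0.16,0,0,0],[-1,0.2,0,0,0]]]' >/dev/null
python3 -m jog '[[[-1,0.04,0,0,0],[-1,0.08,0,0,0],[-1,0.11,0,0,0],[-1,0.125,0,0,0],[-1,0.125,0,0,0]]]' >/dev/null
python3 go.py 0.275 0 0.175
```

```text
jig pos [0.2776 0.0016] z 0.2917 t 7.4667 F [-1.2 -0.4] 0.3 open 0.0003851906910434287
shift [-0.0027  0.0017  0.1167] turn 0.004
```

```bash
python3 -m jog '[[[-1,0,0.002,0.035,0],[-1,0,0.002,0.07,0],[-1,0,0.002,0.1,0],[-1,0,0.002,0.118,0],[-1,0,0.002,0.118,0]]]' >/dev/null
python3 go.py 0.24 0 0.175
python3 -m jog '[[[-1,-0.01,0,0,0],[-1,-0.02,0,0,0],[-1,-0.03,0,0,0],[-1,-0.04,0,0,0],[-1,-0.046,0,0,0]]]' >/dev/null
python3 go.py 0.168 0 0.175
```

```text
jig pos [0.272  0.0008] z 0.17 t 7.8833 F [-0.9 -0.3] 0.4 open 0.00028310431267872087
shift [-0.032   0.0008 -0.0049] turn -0.001
jig pos [ 0.228  -0.0022] z 0.1766 t 8.3 F [5.8 0.3] 4.6 open 0.0003249863990753647
shift [-0.06   -0.0022  0.0014] turn -0.001
```

Contact at about 6 N, as expected. I'll push over the centre.

```bash
python3 -m jog '[[[-1,-0.008,-0.001,0,0],[-1,-0.016,-0.002,0,0],[-1,-0.024,-0.002,0,0],[-1,-0.032,-0.002,0,0],[-1,-0.04,-0.002,0,0]]]' >/dev/null
python3 go.py 0.168 0 0.175
python3 -m jog '[[[-1,-0.006,0,0,0],[-1,-0.012,0,0,0],[-1,-0.018,0,0,0],[-1,-0.022,0,0,0],[-1,-0.022,0,0,0]]]' >/dev/null
python3 go.py 0.168 0 0.175
```

```text
jig pos [0.1874 0.0008] z 0.1746 t 8.7167 F [0.6 0.1] 0.6 open 0.0004185889098140695
shift [-0.0194  0.0008 -0.0004] turn -0.0
jig pos [0.1656 0.0007] z 0.1743 t 9.1333 F [0.3 0.5] -0.4 open 0.00046007926726915853
shift [ 0.0024  0.0007 -0.0007] turn -0.001
```

The force has vanished, so it probably snapped over. I'll retreat and check.

```bash
python3 -m jog '[[[-1,0.04,0,0,0],[-1,0.08,0,0,0],[-1,0.11,0,-0.02,0],[-1,0.11,0,-0.06,0],[-1,0.11,0,-0.1,0]]]' >/dev/null
python3 -m jog '[[[-1,0,0,0,0],[-1,0,0,0,0],[-1,0,0,0,0]]]' >/dev/null
python3 go.py 0.27 0 0.27
python3 - <<'E'
from h import *
im=robot.read_camera("scene")[140:260,180:380,::-1]
cv2.imwrite("pics/s5.png",cv2.convertScaleAbs(cv2.resize(im,(800,480),interpolation=cv2.INTER_CUBIC),alpha=1.3))
E
```

```text
jig pos [0.2765 0.0011] z 0.2739 t 9.8 F [-0.4 -0.2] -0.2 open 0.0004026031664096322
shift [-0.0065  0.0011  0.0039] turn 0.0
```

View pics/s5.png

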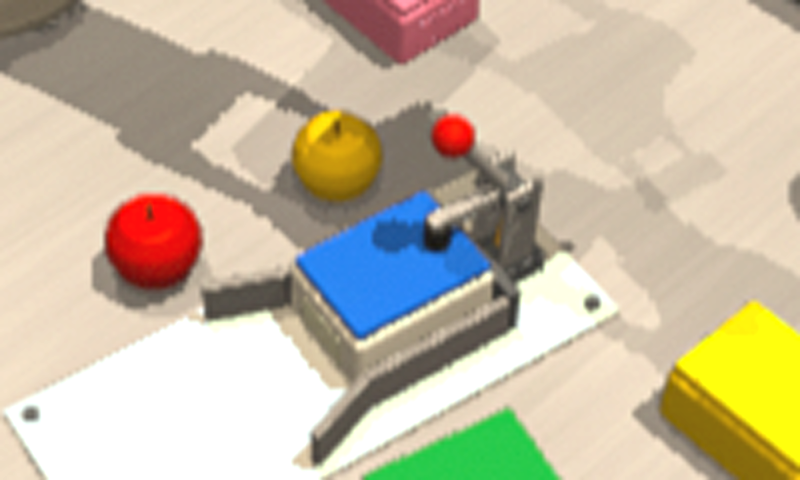

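The lever is over (knob at (453,135)) and its foot sits on the lid at (437,235). The tub is still against the stop and nothing else has moved.

```bash
python3 -c "
from cell import robot; print(robot.hand_in())"
```

```text
the job is handed in; nothing more can be done
None
```

The job is handed in at about 10 s of robot time: the tub is home against the stop, the clamp has snapped over with its foot on the lid, and nothing else in the last view had moved; the hand-in gave no verdict.

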